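# Slide the gauge plate under the low bridge and shut the gate

## Robot

A 7-joint arm with a two-finger parallel gripper is mounted at the origin on the work surface. World frame = base frame: x ahead of the robot, y to its left, z up, the work surface at z = 0. Lengths are in m, angles in rad, forces in N, time in s.
With the tool pointing down it reaches from about 0.4 to 0.875 m from the base axis. Payload 19.3 kg.
Tool frame: the origin (TCP) lies between the finger pads; the fingertips stand 17 mm ahead of it and the grasp point (between the pads) lies 2 mm behind it; z points along the fingers, x is the direction in which the jaws open and shut, and the axes are right-handed (so a half turn about z gives the same grasp; the last joint's range is limited). The gripper opens to 85 mm and grips with 20 to 120 N. Pads are 22 mm wide; open, the fingers measure 114 mm over their backs; the gripper's body (76 mm by 85 mm) begins 54 mm behind the grasp point. The pads swing forward as they close: fully open they stand 13 mm farther back than shut.
Start: joints at [-1.22, 0.521, -0.036, 1.599, 0.021, 1.021, -0.113], TCP at [0.255, 0.57, 0.248] pointing down, gripper open.
Joint ranges: [-2.91, 2.91], [-0.3, 2.13], [-1.5, 1.42], [0.17, 2.43], [-1.26, 4.41], [0.16, 1.93], [-2.52, 2.52]. Speed limits (rad/s): [1.89, 1.89, 2.39, 2.39, 3.01, 3.01, 3.01].

## Interface

Orientations are given as [roll, pitch, yaw] about the fixed x, y, z axes, in that order (R = Rz(yaw) Ry(pitch) Rx(roll)).
In Python, from workcell import bot gives the robot as it stands. The module is installed in compiled form; this text tells all that it offers.
- The arm moves only by the tool arm_command, never from a script. Its argument "targets" is a list of rows, each a list of 6 numbers: the shift along the tool's x, y, z in mm, then the turn, a rotation vector about the tool's x, y, z in degrees. In form: [[x, y, z, wx, wy, wz], ...]. A call has 1 to 8 rows; each row shifts and turns the pose as measured when the row begins, along the tool's axes as they then stand; what a row does not reach is not made up. A row lasts 1/10 s, in which the tool goes at most 50 mm and 8.59 degrees, less where a joint would pass 70% of its speed; a pose out of reach is approached as far as the arm can. A call is refused whole if a number of a shift passes 50 or a number of a turn 8.59, either way. A call with a gripper value outside its range is refused whole. "grip" is the opening in per cent of the stroke, from 0 (shut) to 100 (fully open), set as the call begins (left out, the last holds). The fingers move at their own pace and stop on an object; "grip_force" is the grip in N (left out, the last holds). Time passes only in rows, so rows that do not move let the fingers close. It gives the time, the measured TCP pose, the force and the opening at its end, in the units of the state.
- bot.observe(): the state, without advancing time (a new reading comes with each control period).
- bot.grab_frame(name): name is "scene" or "top" or "wrist"; returns a dict with "color" (420x560x3 uint8, red, green, blue), "depth" (420x560 float32, m along the optical axis (not along the pixel's ray), 0 where there is no reading), "fov_y" (degrees; the focal length in pixels is half the picture's height over the tangent of half this angle, whatever the lens; pixels are square), "cx", "cy" (the principal point, pixels), "D" ([k1, k2, p1, p2, k3] as OpenCV has them; the pictures are not rectified), "R" (3x3) and "t" (3): a world point X has camera coordinates R X + t; the wrist camera has in their place "hand_eye" (4x4, takes a point from camera to tool coordinates, whose origin is the TCP and whose axes are the tool frame's). Camera axes: x right, y down, z forward; pixel columns grow to the right and rows downward; lengths in m; the calibration is good to about 2 mm. A picture is of the moment at which its call begins: read the wrist's pose just before it.
- bot.job_done(): hands the job in, once; it reports no verdict.
The state is a dict: "clock": time; "qpos": joint angles; "qd": joint speeds; "joint_efforts": joint torques, N m; "position": TCP position; "tool_rot": TCP orientation; "force": force on the tool from outside, world axes, zero at the start; "moment": the same for the moment, N m; "grip_width": finger opening in m.
Only numpy, scipy, OpenCV 4.12 (cv2) and the standard library are available. Lean on these libraries where they do the work, as an engineer would, in place of code of your own. Each camera call takes 0.05 s, during which the arm holds its last target. There are 200 camera calls.

## Task

Push the small steel gate wide open, slide the flat gauge plate across the granite and in under the low bridge until its front edge is fully home against the stop bar behind the bridge, then push the gate shut again. Use only the fingertips or the outside of the fingers: nothing is gripped, and the plate stays flat on the granite, never lifted or tipped. Push gently and leave everything else where it stands.

Things in the scene. Friction and masses are not known exactly. Their poses are not given: they have to be found in the camera images.
- fixture: Fixed steel bridge gauge, one unit with gate post and stop bar. Origin on the granite midway under the bridge; x points along the lane the way the plate is slid in, y to the left of that, z up. Bridge bar 50 (x) x 164 (y) x 16 mm on two legs: opening 14 mm high and 120 mm wide (y -60 to +60), top 30 mm high.
- bridge_mouth (a point): Middle of the bridge's opening on its front face (fixture x = -25 mm), 7 mm above the granite. In front of each leg a low cheek, 14 mm high, flares outwards as a lead-in: 120 mm wide at fixture x = -25, about 160 mm at x = -66.
- stop_face (a point): Middle of the near face of the stop bar (16 x 150 mm, 14 mm high) behind the bridge, at fixture x = +55 mm, 7 mm above the granite.
- gate (a joint): Hinge of the steel gate across the lane. 0 = shut (leaf straight across, at a cushioned stop: gives 0.1 rad at 11 N on the tip); grows as it swings outwards, away from the bridge (clockwise from above); pi/2 = leaf parallel with the lane; most 1.9. Outwards only; turns easily (under 1 N) and stays where left. Leaf 110 mm long, 6 mm thick (top rail 9), 8 to 48 mm above the granite. Post 52 mm high.
- gate_hinge (a point): Point on the gate's hinge axis, 25 mm above the granite, at fixture x = -150, y = +75 mm.
- gate_tip (a point): Free end of the gate leaf, 110 mm from the hinge axis, 25 mm above the granite; at joint 0 it lies at fixture x = -150, y = -35 mm.
- plate: Loose flat gauge plate of ground steel, 110 (x) x 90 (y) x 10 mm, 0.6 to 0.9 kg. Origin at the centre of its underside. It starts outside the gate, 335 to 375 mm in front of the bridge's middle, lengthwise along the lane to within about 7 degrees, x axis pointing at the bridge. Home: front edge against the stop bar, its origin then at fixture x = 0 with 30 mm standing out in front of the bridge.
- sine_plate: Bystander: tilted chrome sine plate, 130 x 70 mm, about 80 mm high. Origin at the centre of its underside.
- radius_gauges: Bystander: fan of grey steel radius gauges lying flat, about 130 x 90 mm, 11 mm high. Origin on its underside.
- dowel_a_center (a point): Bystander: centre of an upright polished dowel pin, 16 mm diameter, 50 mm high, beside the lane.
- dowel_b_center (a point): Bystander: centre of a second dowel pin like the first.
- clamp: Bystander: red fixture clamp body, 70 x 36 mm, 58 mm high. Origin at the centre of its underside.
- vee_block: Bystander: steel vee block 50 x 50 x 40 mm. Origin at the centre of its underside.
Not all that is in view belongs to the job. What is shaped like the plate but blue or yellow is not meant.

How it is judged:
On the way, in this order (a step that is already met when the one before it is completed fails the run):
1. the gate is pushed wide open (value of joint gate above 1.1 rad), for 0.1 s.
2. the plate lies flat under the bridge, home against the stop bar (x of plate in the frame of fixture between -0.006 and 0.004 m and y of plate in the frame of fixture between -0.018 and 0.018 m and angle between the x axis of plate and the x axis of fixture, either way round below 0.1 rad and height (world z) of plate below 0.004 m and angle between plate's own z axis and vertical below 0.04 rad), for 0.2 s.
At the end, for the whole second after the job is handed in: The plate lies flat and still under the bridge with its front edge within 6 mm of the stop bar, in line with the lane within 0.10 rad, and the gate is shut to within 0.12 rad (all of step 2 and linear speed of plate below 0.01 m/s and value of joint gate below 0.12 rad and velocity of joint gate between -0.05 and 0.05 rad/s); the robot touches nothing.
It fails at once if the plate is lifted or tipped (height (world z) of plate above 0.006 m or angle between plate's own z axis and vertical above 0.08 rad).
It fails at once if the gate, bridge or stop is gripped or hit hard (over 40 N) (contact force between the fingers and fixture above 40 N).
It fails at once if a bystander is moved more than 20 mm (distance of any of sine_plate, radius_gauges, clamp, vee_block, dowel_a_center, dowel_b_center from where it was at the start of the episode above 0.02 m).
It also fails if it takes over 72 s, if anything falls off the work surface, if the arm or the gripper's body presses on something with over 40 N, if the wrist force passes 120 N, or if a joint passes its speed limit or range.

## Working session

There is one attempt and no reset: what is moved stays moved. The work goes in short steps, Python scripts to look and compute and a tool call to move; the robot and the scene stay as the last step left them, time stands still between calls to the robot, and variables do not carry over. Pictures are saved under pics/ and viewed, about 8 in all and at most 12, crops included, and the job is handed in when it is done.

Besides the shell and the picture viewer there is one more tool, called after "Request:" as name(argument=value, ...), one argument or row to a line, values as JSON. arm_command: Moves the arm, as the interface text tells. Its arguments: {"type":"object","properties":{"targets":{"type":"array"},"grip":{"type":"number"},"grip_force":{"type":"number"}},"required":["targets"]}

```bash
mkdir -p pics; cat > h.py <<'E'
import numpy as np, cv2
from workcell import bot
def grab(n):
    s=bot.observe(); f=bot.grab_frame(n); H,W=f["color"].shape[:2]
    fl=H/2/np.tan(np.radians(f["fov_y"])/2); f["K"]=np.array([[fl,0,f["cx"]],[0,fl,f["cy"]],[0,0,1.]])
    f["s"]=s; return f
def save(f,p,crop=None,k=1):
    im=f["color"][:,:,::-1]
    if crop: im=im[crop[1]:crop[3],crop[0]:crop[2]]
    cv2.imwrite(p,cv2.resize(im,None,fx=k,fy=k,interpolation=cv2.INTER_CUBIC))
def ray(f,uv):
    n=cv2.undistortPoints(np.array(uv,float).reshape(-1,1,2),f["K"],np.array(f["D"],float))[:,0]
    return np.c_[n,np.ones(len(n))]
def on_z(f,uv,z):
    d=ray(f,uv)@f["R"]; o=-f["R"].T@f["t"]   # world
    z=np.broadcast_to(z,len(d)); return o+d*((z-o[2])/d[:,2])[:,None]
def bydepth(f,uv):
    r=ray(f,uv); z=np.array([f["depth"][int(round(v)),int(round(u))] for u,v in uv]); return (r*z[:,None]-f["t"])@f["R"]
E
python3 - <<'E'
from h import *
s=bot.observe(); print({k:np.round(v,3) for k,v in s.items()})
for n in("top","scene"):
    f=grab(n); np.save(f"{n}.npy",f,allow_pickle=True); save(f,f"pics/{n}0.png",k=1.42)
    print(n,np.round(-f["R"].T@f["t"],3),f["fov_y"],f["D"])
E
```

```text
{'clock': np.float64(0.0), 'qpos': array([-1.22 ,  0.522, -0.036,  1.6  ,  0.021,  1.021, -0.113]), 'qd': array([ 0.001,  0.   , -0.   ,  0.   ,  0.001, -0.002,  0.001]), 'joint_efforts': array([ 1.0000e-03, -9.2712e+01,  1.9800e+00, -3.6993e+01,  1.8000e-02,
        8.0000e-03,  0.0000e+00]), 'position': array([0.255, 0.57 , 0.248]), 'tool_rot': array([3.142e+00, 1.000e-03, 1.150e+00]), 'force': array([-0.776, -0.075, -0.278]), 'moment': array([-0.019, -0.043,  0.019]), 'grip_width': np.float64(0.085)}
top [0.271 0.016 1.497] 42.12351956471181 [-0.16669639  0.          0.          0.          0.        ]
scene [ 1.271 -0.21   0.658] 52.36059030657808 [-0.02679591  0.          0.          0.          0.        ]
```

View pics/top0.png

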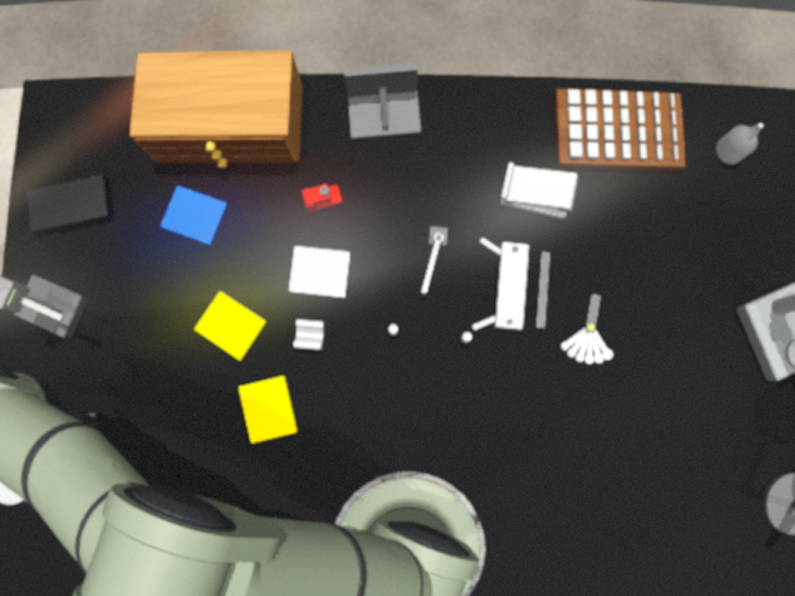

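View pics/scene0.png

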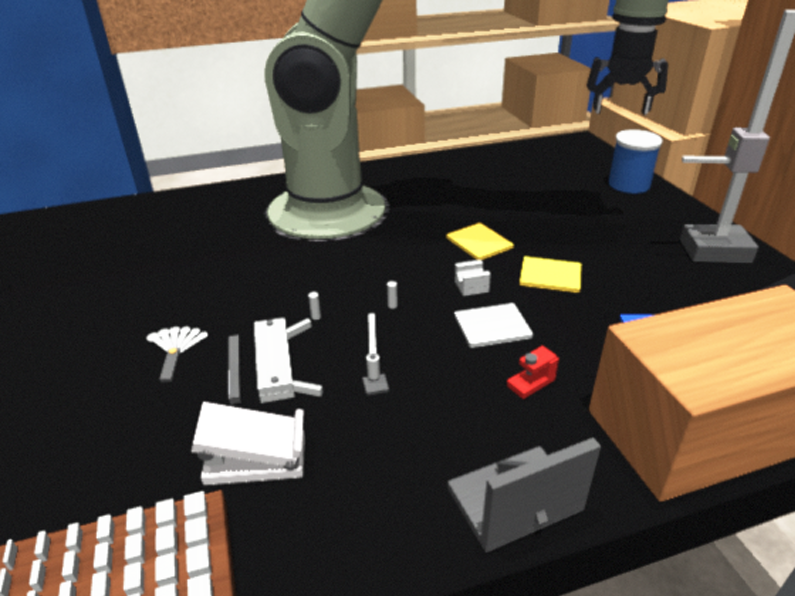

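The top view shows, in 1.42x pixels, the white plate at (320,272), gate post at (438,237) with tip at (425,291), bridge at (512,286), stop bar at (543,290), and dowels at (393,329) and (467,337). The vee block is at (309,335) and the clamp at (322,196).

```bash
python3 - <<'E'
from h import *
f=np.load("top.npy",allow_pickle=True).item()
save(f,"pics/top_crop.png",(190,130,400,260),3.8)
k=420*1.42/596
pts={"plate":([(292,246),(350,249),(347,297),(289,292)],.01),"bridge":([(502,242),(529,243),(523,329),(496,328)],.03),
"stop":([(541,252),(550,252),(546,327),(537,327)],.014),"gate":([(438,237),(425,291)],.05),"dow":([(393,329),(467,337)],.05),"vee":([(309,335)],.04),"clamp":([(322,196)],.04)}
for n,(p,z) in pts.items(): print(n,np.round(on_z(f,np.array(p)/1.42,z)[:,:2],3).tolist())
E
```

```text
plate [[0.578, 0.235], [0.574, 0.12], [0.478, 0.124], [0.487, 0.238]]
bridge [[0.587, -0.175], [0.586, -0.228], [0.418, -0.214], [0.42, -0.163]]
stop [[0.572, -0.254], [0.572, -0.272], [0.424, -0.262], [0.424, -0.244]]
gate [[0.591, -0.05], [0.486, -0.026]]
dow [[0.413, 0.033], [0.4, -0.106]]
vee [[0.401, 0.192]]
clamp [[0.672, 0.175]]
```

View pics/top_crop.png

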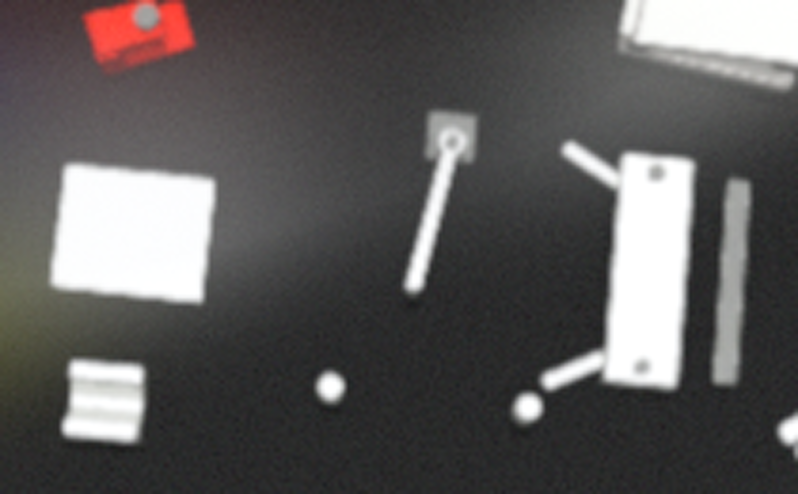

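The crop shows these corners in crop pixels:
- **Plate:** (65,164), (215,178), (204,302), (51,288)
- **Bridge top:** (621,152), (694,158), (678,388), (604,382)
- **Gate:** hinge (452,140), tip (413,290), slightly ajar

Next I fit the fixture frame.

```bash
python3 - <<'E'
from h import *
f=np.load("top.npy",allow_pickle=True).item()
c=lambda p:(np.array(p,float)+.5)/3.8-.5+[190,130]
P=lambda p,z:on_z(f,c(p),z)[:,:2]
br=P([(621,152),(694,158),(678,388),(604,382)],.03); st=P([(728,179),(737,385),(713,384),(750,181)],.014)
h=P([(452,140)],.052)[0]; tip=P([(413,290)],.048)[0]; pl=P([(65,164),(215,178),(204,302),(51,288)],.01)
mod=np.array([(-25,82),(25,82),(25,-82),(-25,-82),(55,75),(71,-75),(55,-75),(71,75),(-150,75)])/1e3
obs=np.vstack([br,st,h])
mod2,o2=mod-mod.mean(0),obs-obs.mean(0)
H=mod2.T@o2; a=np.arctan2(H[0,1]-H[1,0],H[0,0]+H[1,1]); R=np.array([[np.cos(a),-np.sin(a)],[np.sin(a),np.cos(a)]])
o=obs.mean(0)-R@mod.mean(0); print("fix",o,"yaw",a,np.degrees(a)); print(np.round((obs-(mod@R.T+o))*1e3,1).tolist())
F=lambda q:(np.atleast_2d(q)-o)@R
print("plate",np.round(F(pl)*1e3,1).tolist(),"ctr",F(pl.mean(0))*1e3)
e=F(pl[1:3].mean(0))-F(pl[[0,3]].mean(0)); print("plyaw",np.degrees(np.arctan2(e[0,1],e[0,0])), "lens",np.linalg.norm(pl-np.roll(pl,-1,0),axis=1))
t=F(tip)-F(h); print("tip",F(tip)*1e3,"gate",np.arctan2(-t[0,0],-t[0,1]))
print("dow",F(P([(330,386),(527,408)],.05))*1e3,"vee",F(P([(68,360),(145,365),(138,440),(64,437)],.04))*1e3,"clamp",F(P([(195,45),(110,70)],.03))*1e3)
print("cheeks",F(P([(568,148),(545,383)],.014))*1e3)
np.savez("fix.npz",o=o,a=a,R=R)
s=bot.observe()
W=lambda q:R@np.array(q)+o
for q in[(-150,75),(-355,0),(0,0),(-430,0),(-230,-60)]: print(q,np.round(W(np.array(q)/1e3),3))
E
```

```text
fix [ 0.50357512 -0.19377037] yaw -1.6542701459898697 -94.78269753971007
[[1.9, 1.8], [2.4, -1.6], [-1.5, -1.8], [-2.0, 1.3], [0.0, 0.2], [-0.4, -0.8], [-1.2, 0.7], [0.1, -0.1], [0.7, 0.2]]
plate [[-430.5, 40.4], [-319.2, 40.3], [-317.5, -51.6], [-429.9, -52.2]] ctr [[-374.29482449   -5.77110983]]
plyaw 0.1096308992910173 lens [0.11128172 0.09198575 0.11245852 0.09260002]
tip [[-167.96822071  -33.95185969]] gate 0.16037854500934762
dow [[-219.64348181 -107.59200182]
 [ -80.77196696 -109.73689731]] vee [[-406.94922276 -106.35263032]
 [-351.85697223 -104.52107156]
 [-350.98563996 -157.95245069]
 [-403.54588977 -161.09289092]] clamp [[-342.70662365  133.70786176]
 [-402.69295864  109.2967803 ]]
cheeks [[-64.11631765  86.53379513]
 [-66.69870532 -87.0760105 ]]
(-150, 75) [ 0.591 -0.051]
(-355, 0) [0.533 0.16 ]
(0, 0) [ 0.504 -0.194]
(-430, 0) [0.539 0.235]
(-230, -60) [0.463 0.04 ]
```

```bash
cat >> h.py <<'E'
from scipy.spatial.transform import Rotation as Ro
fx=np.load("fix.npz") if __import__("os").path.exists("fix.npz") else None
def fixpose(s=None):
    s=s or bot.observe(); p=np.array(s["position"]); q=(p[:2]-fx["o"])@fx["R"]*1e3
    T=Ro.from_euler("xyz",s["tool_rot"]); G=Ro.from_euler("xyz",[np.pi,0,fx["a"]+np.pi/2])
    return np.r_[q,p[2]*1e3], (T.inv()*G).as_rotvec(degrees=True)  # fixture mm, turn still needed in tool axes
def plan(x,y,z,n):
    s=bot.observe(); p,rv=fixpose(s); T0=Ro.from_euler("xyz",s["tool_rot"]); w=np.r_[fx["R"]@np.array([x,y])/1e3+fx["o"],z/1e3]
    d=(w-s["position"])*1e3
    print("now",p.round(1),"turn",rv.round(1))
    for i in range(n): print(np.r_[(T0*Ro.from_rotvec(rv*i/n,degrees=True)).inv().apply(d/n),rv/n].round(1).tolist())
E
python3 -c "
from h import *
plan(-120,-4,130,16)"
```

```text
now [-740.6 -311.2  247.8] turn [ 0.   0.  70.7]
[-30.2, 31.0, 7.4, 0.0, 0.0, 4.4]
[-27.8, 33.2, 7.4, 0.0, 0.0, 4.4]
[-25.1, 35.2, 7.4, 0.0, 0.0, 4.4]
[-22.3, 37.1, 7.4, 0.0, 0.0, 4.4]
[-19.4, 38.7, 7.4, 0.0, 0.0, 4.4]
[-16.4, 40.1, 7.4, 0.0, 0.0, 4.4]
[-13.3, 41.2, 7.4, 0.0, 0.0, 4.4]
[-10.0, 42.1, 7.4, 0.0, 0.0, 4.4]
[-6.8, 42.7, 7.4, 0.0, 0.0, 4.4]
[-3.5, 43.1, 7.4, 0.0, 0.0, 4.4]
[-0.1, 43.3, 7.4, 0.0, 0.0, 4.4]
[3.2, 43.2, 7.4, 0.0, 0.0, 4.4]
[6.5, 42.8, 7.4, 0.0, 0.0, 4.4]
[9.8, 42.2, 7.4, 0.0, 0.0, 4.4]
[13.0, 41.3, 7.4, 0.0, 0.0, 4.4]
[16.2, 40.2, 7.4, 0.0, 0.0, 4.4]
```

Request:
arm_command(
  targets=[
    [-30,31,5,0,0,4.5],
    [-28,33,5,0,0,4.5],
    [-25,35,5,0,0,4.5],
    [-22,37,5,0,0,4.5],
    [-19,39,5,0,0,4.5],
    [-16,40,5,0,0,4.5],
    [-13,41,5,0,0,4.5],
    [-10,42,5,0,0,4.5],
  ],
  grip=0,
)

```text
clock: 0.9
position: [0.3792, 0.2405, 0.2044]
tool_rot: [-3.141, 0.003, 0.507]
force: [-0.1, 0.8, -0.2]
grip_width: -0.0002
```

```bash
python3 -c "
from h import *
plan(-120,-4,130,10)"
```

```text
now [-422.4 -160.2  204.4] turn [-0.   0.2 33.8]
[-3.8, 33.8, 7.4, -0.0, 0.0, 3.4]
[-1.8, 34.0, 7.4, -0.0, 0.0, 3.4]
[0.2, 34.0, 7.4, -0.0, 0.0, 3.4]
[2.2, 34.0, 7.4, -0.0, 0.0, 3.4]
[4.2, 33.8, 7.4, -0.0, 0.0, 3.4]
[6.2, 33.5, 7.4, -0.0, 0.0, 3.4]
[8.1, 33.1, 7.4, -0.0, 0.0, 3.4]
[10.1, 32.5, 7.4, -0.0, 0.0, 3.4]
[12.0, 31.9, 7.4, -0.0, 0.0, 3.4]
[13.8, 31.1, 7.4, -0.0, 0.0, 3.4]
```

Request:
arm_command(
  targets=[
    [-5,42,8,0,0,4.3],
    [-2,43,8,0,0,4.3],
    [1,43,8,0,0,4.3],
    [4,43,8,0,0,4.3],
    [7,43,8,0,0,4.3],
    [10,42,8,0,0,4.3],
    [13,40,8,0,0,4.3],
    [15,30,8,0,0,4.3],
  ],
)

```text
clock: 1.7
position: [0.5028, -0.0851, 0.138]
tool_rot: [3.141, 0.002, -0.119]
force: [0.5, 0.3, 0.3]
grip_width: 0.0
```

```bash
python3 -c "
from h import *
plan(-120,-4,45,4)
f=grab('wrist'); save(f,'pics/w1.png'); print(np.round(f['hand_eye'],3))
d=f['depth']; print(d[::60,::80].round(2))"
```

```text
now [-108.3   -9.8  138. ] turn [ 0.   0.1 -2. ]
[1.4, -3.0, 23.2, 0.0, 0.0, -0.5]
[1.4, -3.0, 23.2, 0.0, 0.0, -0.5]
[1.4, -3.0, 23.2, 0.0, 0.0, -0.5]
[1.4, -2.9, 23.2, 0.0, 0.0, -0.5]
[[ 1.    -0.001  0.     0.   ]
 [ 0.     0.953  0.304 -0.077]
 [-0.    -0.304  0.953 -0.125]
 [ 0.     0.     0.     1.   ]]
[[0.23 0.23 0.23 0.23 0.23 0.23 0.23]
 [0.24 0.24 0.24 0.24 0.24 0.24 0.24]
 [0.25 0.25 0.25 0.25 0.25 0.25 0.25]
 [0.27 0.27 0.27 0.27 0.27 0.27 0.27]
 [0.29 0.29 0.25 0.29 0.29 0.29 0.29]
 [0.31 0.31 0.31 0.28 0.27 0.31 0.27]
 [0.33 0.33 0.09 0.08 0.08 0.09 0.26]]
```

View pics/w1.png

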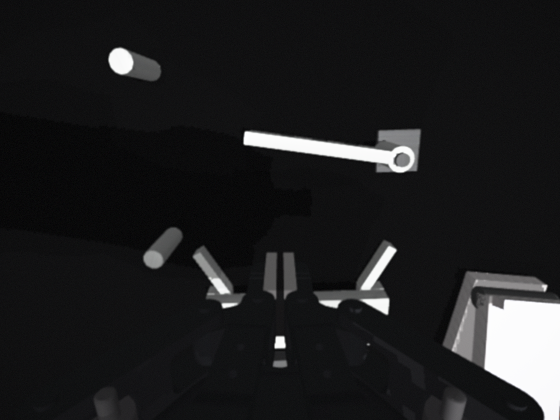

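The wrist view shows the closed fingertips at (280,255), the gate leaf from (247,138) to (400,158), and the cheeks at (210,270) and (375,265). The fingers are between the gate and the bridge, so I descend and push the leaf outwards.

Request:
arm_command(
  targets=[
    [1.5,-3,34,0,0,-0.5],
    [1.5,-3,34,0,0,-0.5],
    [1.5,-3,34,0,0,-0.5],
    [0,-20,0,0,0,-0.5],
    [0,-25,0,0,0,0],
    [0,-25,0,0,0,0],
    [0,-25,0,0,0,0],
  ],
)

```text
clock: 2.45
position: [0.5188, 0.0083, 0.0284]
tool_rot: [3.135, 0.003, -0.104]
force: [0.3, -0.4, -0.4]
grip_width: -0.0001
```

```bash
python3 -c "
from h import *
plan(-240,30,36,5)"
```

```text
now [-202.7   -1.7   28.4] turn [ 0.4  0.2 -1.2]
[6.2, -7.6, -1.6, 0.1, 0.0, -0.2]
[6.2, -7.6, -1.6, 0.1, 0.0, -0.2]
[6.2, -7.5, -1.6, 0.1, 0.0, -0.2]
[6.3, -7.5, -1.6, 0.1, 0.0, -0.2]
[6.3, -7.5, -1.5, 0.1, 0.0, -0.2]
```

Request:
arm_command(
  targets=[
    [7,-10,-3,0,0,-0.5],
    [8,-10,-2,0,0,-0.5],
    [9,-9,-1,0,0,-0.3],
    [10,-6,0,0,0,0],
    [10,0,0,0,0,0],
    [10,1,0,0,0,0],
    [8,2,0,0,0,0],
  ],
)

```text
clock: 3.15
position: [0.5885, 0.0376, 0.0343]
tool_rot: [3.135, 0.004, -0.076]
force: [-0.3, 0.5, 0.7]
grip_width: -0.0003
```

```bash
python3 -c "
from h import *
plan(-230,62,36,3)
f=grab('top'); save(f,'pics/t2.png',(190,130,400,260),3.8)"
```

```text
now [-237.7   65.4   34.3] turn [0.4 0.2 0.4]
[-1.1, 2.6, -0.5, 0.1, 0.1, 0.1]
[-1.1, 2.6, -0.5, 0.1, 0.1, 0.1]
[-1.1, 2.6, -0.6, 0.1, 0.1, 0.1]
```

View pics/t2.png

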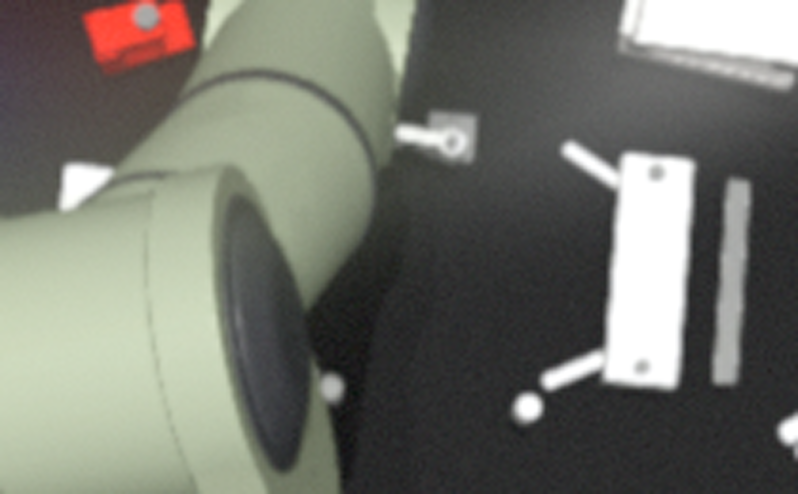

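The leaf now lies from (452,140) to (397,131), about 1.64 rad, so it's wide open. Now I raise and go behind the plate with the fingers half apart.

Request:
arm_command(
  targets=[
    [-15,0,-10,0,0,0],
    [-15,-10,-35,0,0,0],
    [-10,-35,-20,0,0,0],
    [-10,-45,0,0,0,0],
    [-10,-45,0,0,0,0],
    [-5,-45,0,0,0,0],
    [-5,-30,0,0,0,0],
    [0,-10,0,0,0,0],
  ],
  grip=60,
)

```text
clock: 4.0
position: [0.5387, 0.2618, 0.1004]
tool_rot: [3.133, 0.001, -0.091]
force: [-0.3, -0.2, -0.2]
grip_width: 0.0514
```

```bash
python3 -c "
from h import *
plan(-458,-6,35,5);print(bot.observe()['grip_width'])"
```

```text
now [-456.9   -3.   100.4] turn [ 0.5  0.1 -0.4]
[-0.6, -0.3, 13.1, 0.1, 0.0, -0.1]
[-0.6, -0.3, 13.1, 0.1, 0.0, -0.1]
[-0.6, -0.3, 13.1, 0.1, 0.0, -0.1]
[-0.6, -0.3, 13.1, 0.1, 0.0, -0.1]
[-0.6, -0.2, 13.1, 0.1, 0.0, -0.1]
0.05144725373740405
```

Request:
arm_command(
  targets=[
    [-1,0,35,0.3,0,-0.4],
    [-1,0,25,0.2,0,0],
    [0,0,9,0,0,0],
    [0,0,3,0,0,0],
  ],
)

```text
clock: 4.4
position: [0.5386, 0.2611, 0.0273]
tool_rot: [-3.14, -0.001, -0.084]
force: [-0.1, -0.1, -0.1]
grip_width: 0.0513
```

```bash
python3 -c "
from h import *
plan(-458,-6,15,1)
f=grab('wrist'); save(f,'pics/w2.png')"
```

```text
now [-456.2   -3.    27.3] turn [-0.1 -0.1 -0. ]
[-3.0, -1.8, 12.3, -0.1, -0.1, -0.0]
```

View pics/w2.png

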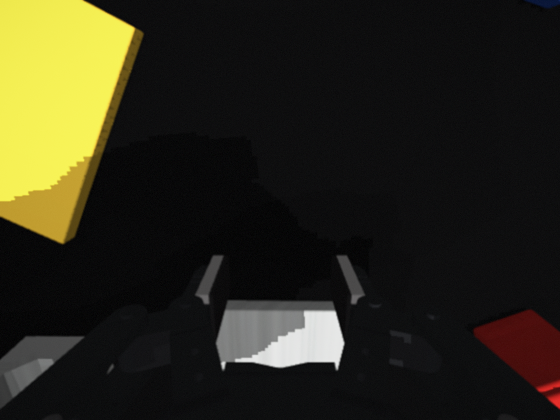

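The wrist view shows the fingertips at (217,258) and (343,258), behind the plate's rear edge at row 303 and clear of it. I lower in small steps to feel the granite.

Request:
arm_command(
  targets=[
    [-1,0,4,0,0,0],
    [-1,0,3,0,0,0],
    [0,0,2,0,0,0],
  ],
)

```text
clock: 4.75
position: [0.5381, 0.2606, 0.0202]
tool_rot: [-3.139, -0.004, -0.085]
force: [-0.4, 0.8, 0.9]
grip_width: 0.0512
```

Request:
arm_command(
  targets=[
    [0,0,2,0,0,0],
    [0,0,1,0,0,0],
  ],
)

```text
clock: 4.95
position: [0.5384, 0.2608, 0.0176]
tool_rot: [-3.139, -0.005, -0.085]
force: [-0.0, 0.3, 0.2]
grip_width: 0.051
```

Request:
arm_command(
  targets=[
    [0,0,1.5,0,0,0],
    [0,0,0,0,0,0],
  ],
)

```text
clock: 5.15
position: [0.5385, 0.2609, 0.0161]
tool_rot: [-3.138, -0.005, -0.085]
force: [0.0, 0.1, -0.6]
grip_width: 0.0512
```

Request:
arm_command(
  targets=[
    [0,0,1.5,0,0,0],
    [0,0,1,0,0,0],
  ],
)

```text
clock: 5.35
position: [0.5386, 0.261, 0.0138]
tool_rot: [-3.138, -0.005, -0.085]
force: [-4.3, -2.5, 22.0]
grip_width: 0.0509
```

Request:
arm_command(
  targets=[
    [0,0,1,0,0,0],
    [0,0,1,0,0,0],
  ],
)

```text
clock: 5.55
position: [0.5387, 0.261, 0.0137]
tool_rot: [-3.137, -0.005, -0.085]
force: [-6.9, -3.5, 27.3]
grip_width: 0.0512
```

Request:
arm_command(
  targets=[
    [0,0,1,0,0,0],
    [0,0,1,0,0,0],
  ],
)

```text
clock: 5.75
position: [0.5387, 0.261, 0.0138]
tool_rot: [-3.136, -0.004, -0.085]
force: [-6.0, -3.1, 22.7]
grip_width: 0.0513
```

Granite contact is at TCP z = 13.8 mm. I raise to about 17.5 and start pushing.

Request:
arm_command(
  targets=[
    [-0.5,0,-4,-0.2,0,0],
    [-0.5,4,0,0,0,0],
    [0,6,0,0,0,0],
    [0,8,0,0,0,0],
    [0,8,0,0,0,0],
    [0,8,0,0,0,0],
  ],
)

```text
clock: 6.35
position: [0.5348, 0.2274, 0.0179]
tool_rot: [-3.137, -0.005, -0.083]
force: [1.2, 6.2, 1.8]
grip_width: 0.0511
```

```bash
python3 -c "
from h import *
plan(-66,-6,17.5,30)" | head -2
```

```text
now [-422.3   -4.    17.9] turn [-0.3 -0.3  0. ]
[-0.1, 11.9, -0.0, -0.0, -0.0, 0.0]
```

Request:
arm_command(
  targets=[
    [0,11,0,-0.1,-0.1,0],
    [0,12,0,-0.1,-0.1,0],
    [0,12,0,0,0,0],
    [0,12,0,0,0,0],
    [0,12,0,0,0,0],
    [0,12,0,0,0,0],
    [0,12,0,0,0,0],
    [0,11,0,0,0,0],
  ],
)

```text
clock: 7.15
position: [0.5279, 0.1329, 0.018]
tool_rot: [-3.131, -0.006, -0.08]
force: [0.3, 6.7, 2.7]
grip_width: 0.0515
```

```bash
python3 -c "
from h import *
plan(-66,-6,17.5,30)" | head -2
```

```text
now [-327.6   -3.    18. ] turn [-0.6 -0.3  0.2]
[-0.1, 8.7, -0.1, -0.0, -0.0, 0.0]
```

Request:
arm_command(
  targets=[
    [-0.2,11,0,-0.2,-0.1,0.1],
    [-0.2,12,0,-0.2,-0.1,0.1],
    [-0.2,12,0,-0.2,-0.1,0],
    [0,12,0,0,0,0],
    [0,12,0,0,0,0],
    [0,12,0,0,0,0],
    [0,12,0,0,0,0],
    [0,10,0,0,0,0],
  ],
)

```text
clock: 7.95
position: [0.5195, 0.0383, 0.0179]
tool_rot: [-3.135, -0.003, -0.081]
force: [0.5, 6.7, 2.8]
grip_width: 0.0512
```

```bash
python3 -c "
from h import *
plan(-66,-6,17.5,30)
f=grab('scene'); save(f,'pics/s2.png',(130,180,410,360),2.8)" | head -2
```

```text
now [-232.5   -3.5   17.9] turn [-0.4 -0.2  0.1]
[-0.1, 5.6, -0.0, -0.0, -0.0, 0.0]
```

View pics/s2.png

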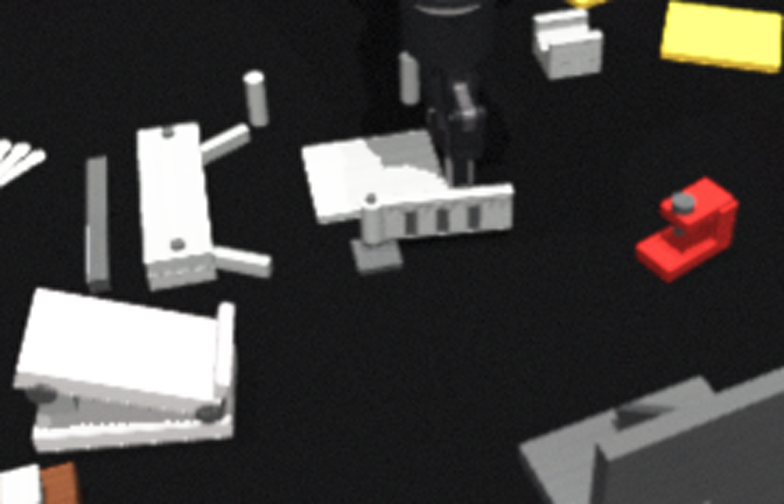

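The scene view shows the plate between the open gate and the cheeks, with front corners at (302,147) and (320,220). I check its pose numerically.

```bash
python3 -c "
from h import *
f=np.load('scene.npy',allow_pickle=True).item()
c=lambda p:(np.array(p,float)+.5)/2.8-.5+[130,180]
F=lambda p,z:((on_z(f,c(p),z)[:,:2]-fx['o'])@fx['R']*1e3).round(1)
print('plate front corners',F([(303,147),(320,219),(431,132)],.01).tolist()); print('bridge check -25/82,-25/-82',F([(213,247),(199,124)],.03).tolist())"
```

```text
plate front corners [[-112.1, -50.0], [-112.4, 45.4], [-224.6, -43.6]]
bridge check -25/82,-25/-82 [[-26.4, 79.5], [-27.0, -78.2]]
```

The plate is straight (front edge at x = -112 on both corners) and centred at about y = -3. I continue.

Request:
arm_command(
  targets=[
    [0,11,0,-0.2,-0.1,0],
    [0,12,0,-0.1,-0.1,0],
    [0,12,0,0,0,0],
    [0,12,0,0,0,0],
    [0,12,0,0,0,0],
    [0,12,0,0,0,0],
    [0,12,0,0,0,0],
    [0,10,0,0,0,0],
  ],
)

```text
clock: 8.8
position: [0.5116, -0.0539, 0.0178]
tool_rot: [-3.133, -0.001, -0.077]
force: [0.7, 8.7, 4.9]
grip_width: 0.0512
```

```bash
python3 -c "
from h import *
plan(-66,-4,17.5,8)" | head -2
```

```text
now [-140.1   -3.7   17.8] turn [-0.5 -0.   0.4]
[-0.1, 9.3, -0.0, -0.1, -0.0, 0.0]
```

Request:
arm_command(
  targets=[
    [0,10,0,-0.2,0,0.2],
    [0,10,0,-0.2,0,0.2],
    [0,9,0,0,0,0],
    [0,9,0,0,0,0],
    [0,8,0,0,0,0],
    [0,7,0,0,0,0],
    [0,5,0,0,0,0],
  ],
)

```text
clock: 9.5
position: [0.5065, -0.1088, 0.0178]
tool_rot: [-3.132, -0.001, -0.079]
force: [1.2, 9.0, 5.8]
grip_width: 0.0512
```

```bash
python3 -c "
from h import *
plan(-66,-4,17.5,1)" | head -2
```

```text
now [-84.9  -4.2  17.8] turn [-0.5 -0.   0.2]
[0.1, 18.9, 0.1, -0.5, -0.0, 0.2]
```

Request:
arm_command(
  targets=[
    [0,5,0,-0.2,0,0.1],
    [0,4,0,-0.2,0,0.1],
    [0,3,0,0,0,0],
  ],
)

```text
clock: 9.8
position: [0.5053, -0.1192, 0.0177]
tool_rot: [-3.136, -0.0, -0.081]
force: [0.9, 8.0, 5.1]
grip_width: 0.0512
```

Request:
arm_command(
  targets=[
    [0,2,0,0,0,0],
    [0,2,0,0,0,0],
  ],
)

```text
clock: 10.0
position: [0.5048, -0.1217, 0.0178]
tool_rot: [-3.134, -0.0, -0.08]
force: [0.6, 8.2, 5.2]
grip_width: 0.0514
```

Request:
arm_command(
  targets=[
    [0,2,0,0,0,0],
    [0,1,0,0,0,0],
  ],
)

```text
clock: 10.2
position: [0.5046, -0.1232, 0.0178]
tool_rot: [-3.132, -0.0, -0.078]
force: [2.4, 7.1, 4.1]
grip_width: 0.0515
```

```bash
python3 -c "
from h import *
plan(-66,-4,17.5,1)" | head -2
```

```text
now [-70.4  -4.8  17.8] turn [-0.6 -0.   0.3]
[0.8, 4.4, 0.3, -0.6, -0.0, 0.3]
```

Request:
arm_command(
  targets=[
    [0,3,0,0,0,0.1],
    [0,2,0,0,0,0.1],
  ],
)

```text
clock: 10.4
position: [0.5042, -0.1264, 0.0178]
tool_rot: [-3.129, 0.0, -0.08]
force: [1.5, 8.3, 4.9]
grip_width: 0.0511
```

Request:
arm_command(
  targets=[
    [0,3,0,0,0,0.1],
    [0,2,0,0,0,0],
  ],
)

```text
clock: 10.6
position: [0.5041, -0.1277, 0.0178]
tool_rot: [-3.125, 0.0, -0.078]
force: [2.1, 18.3, 6.5]
grip_width: 0.0512
```

Request:
arm_command(
  targets=[
    [0,3,0,0,0,0],
    [0,2,0,0,0,0],
  ],
)

```text
clock: 10.8
position: [0.5041, -0.1276, 0.0178]
tool_rot: [-3.119, 0.001, -0.074]
force: [1.6, 11.2, 4.5]
grip_width: 0.0511
```

The force rose and motion stopped at TCP x ≈ -66 as expected, so the plate is home. I back off, raise and cross over to the gate's outer side.

Request:
arm_command(
  targets=[
    [0,-5,0,0,0,0],
    [0,-15,-2,-0.5,0,-0.3],
    [0,-20,-20,-0.5,0,0],
    [0,-20,-40,0,0,0],
    [5,-20,-30,0,0,0],
    [20,-25,0,0,0,0],
    [35,-30,0,0,0,0],
    [35,-30,0,0,0,0],
  ],
)

```text
clock: 11.6
position: [0.6076, 0.029, 0.1137]
tool_rot: [-3.139, 0.006, -0.079]
force: [0.7, -0.4, -0.1]
grip_width: 0.0509
```

```bash
python3 -c "
from h import *
plan(-235,108,38,4)
f=grab('top'); save(f,'pics/t3.png',(190,130,400,260),3.8)"
```

```text
now [-230.7   85.1  113.7] turn [-0.2  0.3  0.3]
[5.8, -1.0, 18.9, -0.0, 0.1, 0.1]
[5.8, -1.0, 18.9, -0.0, 0.1, 0.1]
[5.8, -1.0, 18.9, -0.0, 0.1, 0.1]
[5.7, -1.1, 18.9, -0.0, 0.1, 0.1]
```

View pics/t3.png

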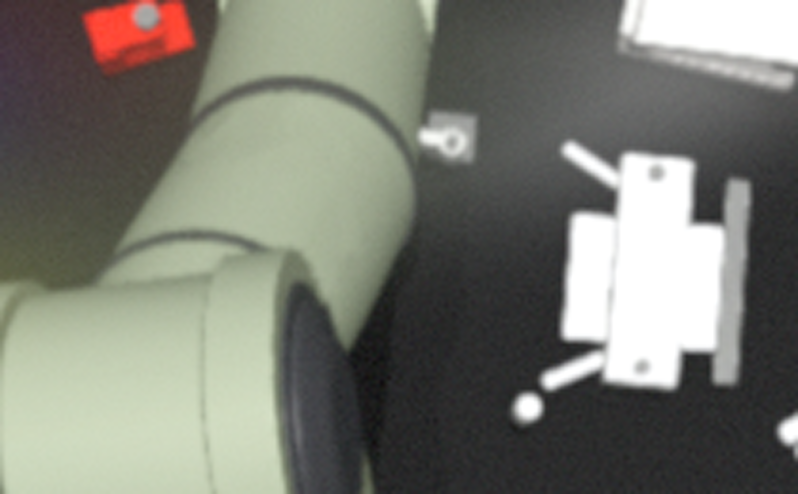

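The plate's front edge at (724,226)–(716,352) lies against the stop bar, in line with the lane, and about 11 crop px of rear stand out in front of the cheeks. Now the gate: I shut the fingers, descend outside the leaf and sweep it closed.

Request:
arm_command(
  targets=[
    [15,0,0,0,0,0],
    [15,0,0,0,0,0],
    [2,0,0,0,0,0],
    [0,0,0,0,0,0],
    [0,0,30,0,0,0],
    [0,0,30,0,0,0],
    [0,0,16,0,0,0],
  ],
  grip=0,
)

```text
clock: 12.35
position: [0.6445, 0.0342, 0.0358]
tool_rot: [-3.137, 0.001, -0.072]
force: [-0.3, 0.7, -0.2]
grip_width: 0.0
```

```bash
python3 -c "
from h import *
plan(-240,60,38,4);print(bot.observe()['force'])"
```

```text
now [-238.9  121.4   35.8] turn [-0.3  0.1  0.7]
[-15.3, -0.5, -0.5, -0.1, 0.0, 0.2]
[-15.3, -0.4, -0.5, -0.1, 0.0, 0.2]
[-15.3, -0.4, -0.5, -0.1, 0.0, 0.2]
[-15.4, -0.3, -0.5, -0.1, 0.0, 0.2]
[-0.27392614  0.68221613 -0.15786684]
```

Request:
arm_command(
  targets=[
    [-15,0,0,0,0,0.2],
    [-15,0,0,0,0,0.2],
    [-15,0,0,0,0,0.2],
    [-15,1,0,0,0,0],
    [-14,4,0,0,0,0],
    [-13,6,0,0,0,0],
    [-12,7,0,0,0,0],
    [-10,8,0,0,0,0],
  ],
)

```text
clock: 13.15
position: [0.5261, 0.0152, 0.0353]
tool_rot: [-3.139, 0.003, -0.084]
force: [0.5, -0.8, 0.5]
grip_width: 0.0
```

```bash
python3 -c "
from h import *
plan(-175,-15,36,4);print(bot.observe()['force'])"
```

```text
now [-210.1    5.    35.3] turn [-0.2  0.2 -0. ]
[-5.0, 8.8, -0.2, -0.0, 0.0, -0.0]
[-5.0, 8.8, -0.2, -0.0, 0.0, -0.0]
[-5.0, 8.8, -0.2, -0.0, 0.0, -0.0]
[-5.0, 8.8, -0.2, -0.0, 0.0, -0.0]
[ 0.50912353 -0.75925905  0.47037928]
```

Request:
arm_command(
  targets=[
    [-6,9,0,0,0,0],
    [-5,9,0,0,0,0],
    [-4,8,0,0,0,0],
    [-2,6,0,0,0,0],
    [0,3,0,0,0,0],
    [0,3,0,0,0,0],
  ],
)

```text
clock: 13.75
position: [0.5038, -0.025, 0.0362]
tool_rot: [-3.139, 0.003, -0.086]
force: [0.7, 0.2, 0.7]
grip_width: 0.0001
```

Request:
arm_command(
  targets=[
    [0,3,0,0,0,0],
    [0,3,0,0,0,0],
  ],
)

```text
clock: 13.95
position: [0.5034, -0.031, 0.0361]
tool_rot: [-3.138, 0.003, -0.085]
force: [-2.1, 5.4, 0.9]
grip_width: -0.0003
```

```bash
python3 -c "
from h import *
plan(-165,-15,36,1);print(bot.observe()['force'])"
```

```text
now [-162.2  -13.8   36.1] turn [-0.2  0.2 -0.1]
[-1.2, -2.8, 0.1, -0.2, 0.2, -0.1]
[-2.13981845  5.3843804   0.9414109 ]
```

The gate is pressed against its cushioned stop (5 N). I withdraw gently and rise.

Request:
arm_command(
  targets=[
    [0,1,0,0,0,0],
    [0,0,0,0,0,0],
    [0,-2,0,0,0,0],
    [0,-3,0,0,0,0],
    [0,-10,0,0,0,0],
    [0,-20,-10,0,0,0],
    [0,-20,-40,0,0,0],
    [0,-30,-45,0,0,0],
  ],
)

```text
clock: 14.75
position: [0.5089, 0.052, 0.127]
tool_rot: [-3.141, 0.011, -0.09]
force: [1.0, 0.5, 0.0]
grip_width: -0.0001
```

Request:
arm_command(
  targets=[
    [-10,-45,-20,0,0,0],
    [-10,-45,-10,0,0,0],
    [-10,-45,-10,0,0,0],
    [-10,-45,-10,0,0,0],
    [-10,-45,-10,0,0,0],
    [0,-20,0,0,0,0],
    [0,0,0,0,0,0],
  ],
)

```text
clock: 15.45
position: [0.4789, 0.3196, 0.1963]
tool_rot: [-3.134, 0.002, -0.083]
force: [-0.9, -0.7, 0.2]
grip_width: 0.0
```

```bash
python3 -c "
from h import *
print(fixpose())
f=grab('top'); np.save('top2.npy',f,allow_pickle=True); save(f,'pics/t4.png',(190,130,400,260),3.8)"
```

```text
(array([-509.50728709,  -67.34981146,  196.26739932]), array([-0.42837632,  0.10037754,  0.00293038]))
```

View pics/t4.png

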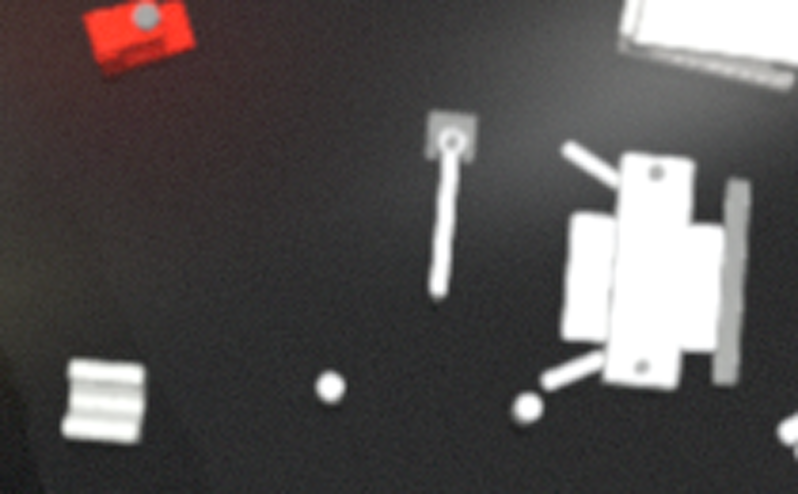

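The gate leaf now runs from (452,140) to (439,292), parallel to the bridge. The plate's rear corners are (573,212) and (562,340), and its front touches the stop bar. The dowels, vee block and clamp are unmoved. I do a numeric check before handing in.

```bash
python3 -c "
from h import *
f=np.load('top2.npy',allow_pickle=True).item()
c=lambda p:(np.array(p,float)+.5)/3.8-.5+[190,130]
F=lambda p,z:(on_z(f,c(p),z)[:,:2]-fx['o'])@fx['R']*1e3
h,t=F([(452,140)],.052)[0],F([(439,293)],.048)[0]; d=t-h; print('gate',np.arctan2(-d[0],-d[1]))
q=F([(573,212),(562,340),(724,226),(716,352)],.01); print(q.round(1).tolist(),q.mean(0))
print(bot.job_done())"
```

```text
gate -0.0067126074807486585
[[-56.4, 40.2], [-56.7, -54.3], [54.8, 40.6], [55.5, -52.4]] [-0.6848935  -6.47587377]
the job is handed in; nothing more can be done
None
```

I opened the gate, slid the plate under the bridge against the stop bar, pushed the gate shut again, and handed the job in at about 15.5 s of the 72 s. No verdict is reported back, so the figures below are from my own last camera check.

- **Gate:** I pushed it open to about 1.64 rad. After closing it against its cushioned stop with about 5 N, it measured about -0.01 rad.
- **Plate:** it sits at x ≈ -0.7 mm and y ≈ -6.5 mm in the fixture frame, in line with the lane. The front edge is at x ≈ 55 mm, where the stop bar is. Pushing took about 6–9 N, rising to 18 N when it reached the stop.
- **Surroundings:** the dowels, vee block and clamp look unmoved, and so does the part of the sine plate in view. The radius gauges were mostly outside that last picture, but the arm never went near them. The arm is retracted and touches nothing.

I saw no failed checks and no disagreement beyond the 2 mm calibration error. When I felt for the granite with the fingertips, the press reached about 27 N, well under the 120 N wrist limit.

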